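Book out the passed ski binding

TASK

The orange magnet marks the one ski binding that has passed its test (blue ones are still waiting). Pick up the barcode scanner and hold it steady and square to the label of that binding's jig, its nose about 10 cm from the middle of the label, for a good second; only after that, push that jig's clamp lever fully over to the rear to release it. Scan no other label, leave the other levers and everything else as they are, and finish with the scanner set down gently (not dropped), upright in the middle of its charging pad.

Things in the scene. Friction and masses are not known exactly. Their poses are not given: they have to be found in the camera images.
- jig_1: one of three like binding jigs on a black mat, fixed: aluminium plate 240 x 100 x 12 mm with, from front (robot side) to rear, a sloping barcode label, a clamp lever, a black and white ski binding on a green strip (x 19 to 81 mm, top 60 mm up) and a round magnet. Origin: centre of the plate's underside, 6 mm above the table; x to the rear along the plate, z up.
- label_1: white plate 62 x 45 mm with a black barcode, fixed at the front of jig 1. Origin: centre of its printed face, 80 mm in front of the jig's origin and 50 mm above it; z is the face's outward normal, leaning 0.54 rad (31 degrees) from vertical to the jig's front; x runs up the slope to the rear.
- lever_1 (a joint): clamp lever of jig 1: 10 mm rod with a red ball (26 mm) centred 80 mm from its cross axis, which lies 15 mm in front of the jig's origin, 49 mm above it, in a housing 70 x 50 mm whose top is 52 mm up (axis boss 62 mm). Stays where it is left. 0 = clamped, leaning 0.5 rad to the front; 1.0 = fully over, leaning 0.5 rad to the rear (released).
- place_1 (a point): the spot at the rear of jig 1, on top of its base plate, on which one of the magnets sits: 99 mm behind the jig's origin, 12 mm above it.
- jig_2: one of three like binding jigs on a black mat, fixed: aluminium plate 240 x 100 x 12 mm with, from front (robot side) to rear, a sloping barcode label, a clamp lever, a black and white ski binding on a green strip (x 19 to 81 mm, top 60 mm up) and a round magnet. Origin: centre of the plate's underside, 6 mm above the table; x to the rear along the plate, z up.
- label_2: white plate 62 x 45 mm with a black barcode, fixed at the front of jig 2. Origin: centre of its printed face, 80 mm in front of the jig's origin and 50 mm above it; z is the face's outward normal, leaning 0.54 rad (31 degrees) from vertical to the jig's front; x runs up the slope to the rear.
- lever_2 (a joint): clamp lever of jig 2: 10 mm rod with a red ball (26 mm) centred 80 mm from its cross axis, which lies 15 mm in front of the jig's origin, 49 mm above it, in a housing 70 x 50 mm whose top is 52 mm up (axis boss 62 mm). Stays where it is left. 0 = clamped, leaning 0.5 rad to the front; 1.0 = fully over, leaning 0.5 rad to the rear (released).
- place_2 (a point): the spot at the rear of jig 2, on top of its base plate, on which one of the magnets sits: 99 mm behind the jig's origin, 12 mm above it.
- jig_3: one of three like binding jigs on a black mat, fixed: aluminium plate 240 x 100 x 12 mm with, from front (robot side) to rear, a sloping barcode label, a clamp lever, a black and white ski binding on a green strip (x 19 to 81 mm, top 60 mm up) and a round magnet. Origin: centre of the plate's underside, 6 mm above the table; x to the rear along the plate, z up.
- label_3: white plate 62 x 45 mm with a black barcode, fixed at the front of jig 3. Origin: centre of its printed face, 80 mm in front of the jig's origin and 50 mm above it; z is the face's outward normal, leaning 0.54 rad (31 degrees) from vertical to the jig's front; x runs up the slope to the rear.
- lever_3 (a joint): clamp lever of jig 3: 10 mm rod with a red ball (26 mm) centred 80 mm from its cross axis, which lies 15 mm in front of the jig's origin, 49 mm above it, in a housing 70 x 50 mm whose top is 52 mm up (axis boss 62 mm). Stays where it is left. 0 = clamped, leaning 0.5 rad to the front; 1.0 = fully over, leaning 0.5 rad to the rear (released).
- place_3 (a point): the spot at the rear of jig 3, on top of its base plate, on which one of the magnets sits: 99 mm behind the jig's origin, 12 mm above it.
- magnet_orange: orange round marker magnet, 34 mm across and 12 mm high, fixed at the rear of one of the jigs (it differs from start to start which). Origin: centre of its underside.
- magnet_blue_a: blue round marker magnet, 34 mm across and 12 mm high, fixed at the rear of one of the jigs (it differs from start to start which). Origin: centre of its underside.
- magnet_blue_b: blue round marker magnet, 34 mm across and 12 mm high, fixed at the rear of one of the jigs (it differs from start to start which). Origin: centre of its underside.
- scanner: hand-held barcode scanner, 0.22 kg, standing on its nose: black head 60 x 60 x 30 mm at the bottom, yellow collar 46 x 46 mm up to 43 mm, grey handle 32 x 32 mm with rounded edges up to 140 mm. Origin: centre of the nose face (its underside when standing); z runs up the handle. It reads straight out of the nose face, along -z. It reads by itself; there is nothing to press.
- pad: round black charging pad with a green ring and grey middle, 104 mm across and 12 mm high; the scanner stands in its middle. Origin: centre of its underside, on the table. Fixed; on the left or the right of the mat.
- stone: red sharpening stone 70 x 25 x 14 mm in a fixed blue open tray (140 x 100 x 28 mm) on the side of the mat away from the pad; loose, a bystander.
- rubber_block: black rubber block 45 x 28 x 16 mm in the blue tray; loose, a bystander.
- socket_a: steel socket, 18 mm across and 34 mm high, upright between jigs 1 and 2 near their rear; loose, a bystander.
- socket_b: brass socket, 20 mm across and 30 mm high, upright between jigs 2 and 3 near their rear; loose, a bystander.
- screwdriver: screwdriver lying in front of the mat; loose, a bystander.
- scraper: yellow plastic scraper 100 x 50 x 6 mm lying flat on the left of the mat; loose, a bystander.
- jar: closed jar 70 mm across and 90 mm high on the right of the mat; loose, a bystander.
Things that resemble listed ones, but are neither listed nor needed, are in the scene too. Of the things that look like the scanner, the larger one is meant.

How it is judged:
By the outcome, as a careful person would: the job done as asked, in the order asked, and still so for the second after the job is handed in, with the robot touching nothing.
It also fails if it takes over 59 s, if anything falls off the work surface, if the arm or the gripper's body presses on something with over 40 N, if the wrist force passes 120 N, or if a joint passes its speed limit or range.

ROBOT

A 7-joint arm with a two-finger parallel gripper is mounted at the origin on the work surface. World frame = base frame: x ahead of the robot, y to its left, z up, the work surface at z = 0. Lengths are in mm, angles in rad, forces in N, time in s.
With the tool pointing down it reaches from about 350 to 900 mm from the base axis. Payload 7.2 kg.
Tool frame: the origin (TCP) lies on the centre line of the jaws, within the pads' length; the fingertips stand 11 mm ahead of it and the grasp point (between the pads) lies 8 mm behind it; z points along the fingers, y is the line along which they close (so a half turn about z gives the same grasp; the last joint's range is limited). The gripper opens to 85 mm and grips with 20 to 120 N. Pads are 22 mm wide; open, the fingers measure 114 mm over their backs; the gripper's body (76 mm by 85 mm) begins 54 mm behind the grasp point. The pads swing forward as they close: fully open they stand 13 mm farther back than shut.
Start: joints at [1.264, 0.411, -0.013, 1.596, 0.006, 1.134, -0.082], TCP at [147.823, -607.27, 242.297] pointing down, gripper open.
Joint ranges: [-2.95, 2.95], [-0.29, 1.99], [-1.47, 1.44], [0.14, 2.54], [-1.03, 4.17], [0.13, 1.85], [-2.86, 2.86]. Speed limits (rad/s): [2.39, 2.39, 3.01, 3.01, 3.14, 3.14, 3.14].

INTERFACE

Orientations are given as a unit quaternion [w, x, y, z].
In Python, from rig import env, set_gripper, observe, viewer, job gives the robot as it stands. Calls block until the motion is done:
- env.move_ptp(position, orientation): joint-space move of the TCP to a pose.
- env.move_l(position, attitude=None, feed=150, max_force=None): straight line of the TCP; attitude=None keeps the orientation; feed is the mean speed in mm/s. With max_force (N) it stops when the force on the tool has changed by that much, and returns True; else False.
- env.move_joints(angles): joint-space move.
- set_gripper(opening, newtons=None): opening from 0.0 (shut) to 1.0 (fully open); newtons is the grip in N (None keeps the last); returns when the fingers have stopped.
- env.sleep(seconds).
- env.ik(position, orientation): joint angles nearest the present ones, or None.
- observe(): the state.
- viewer.get_image(name): name is "side" or "top"; returns the picture (420x560x3 uint8, red, green, blue); there is no depth.
- viewer.camera_params(name): a dict with "fov_y" (degrees; the focal length in pixels is half the picture's height over the tangent of half this angle, whatever the lens; pixels are square), "cx", "cy" (the principal point, pixels), "D" ([k1, k2, p1, p2, k3] as OpenCV has them; the pictures are not rectified), "view" (4x4, takes a point from world to camera coordinates). Camera axes: x right, y up, looking along -z (the intrinsics and any distortion apply to the point x, -y, -z); pixel columns grow to the right and rows downward; lengths in mm; the calibration is good to about 2 mm. A picture is of the moment at which its call begins. camera_params takes no time and is no camera call.
A pose or a line that the arm cannot do raises env.PlanningError and nothing moves.
- job.hand_in(): hands the job in; it is judged then, once.
Trained networks look in the newest picture that a camera, given by its name, has taken for a name from the list of things; names that differ only in an ending like _2 or _b are one class to them, and where a whole thing is asked for, a point or a joint stands for the part that bears it (a point fixed in the world has none). Each returns a list of dicts, best first, with "score" (0 to 1); they miss things now and then, are a little off and sometimes report something else, mostly with a low value. They report only what shows in the picture. A call takes as long as a camera call. They do not tell look-alikes from the thing itself.
- viewer.search_frame(camera, thing): "extent" ([left, top, right, bottom] in pixels, round what is visible of it).
- viewer.regions_of(camera, thing): "mask" (420x560 bool, what is visible of it) and "extent" ([left, top, right, bottom] in pixels, round what is visible of it).
- viewer.mark_of(camera, thing): "position" ([row, column] in pixels: a listed point, or the origin of a listed thing).
The state is a dict: "clock": time; "qpos": joint angles; "joint_velocities": joint speeds; "joint_torque": joint torques, N m; "tool_pos": TCP position; "tcp_rot": TCP orientation; "force": force on the tool from outside, world axes, zero at the start; "ft_torque": the same for the moment, N m; "grip_width": opening from 0.0 (shut) to 1.0 (fully open); "grip_force": force on a finger pad.
Only numpy, scipy, OpenCV 4.12 (cv2) and the standard library are available. Lean on these libraries where they do the work, as an engineer would, in place of code of your own. Each camera call takes 0.05 s, during which the arm holds its last target. There are 200 camera calls.

## Working session

There is one attempt and no reset: what is moved stays moved. The work goes in short steps, each a Python script; the robot and the scene stay as the last script left them, time stands still between calls to the robot, and variables do not carry over. Pictures are saved under pics/ and viewed, at most 10 in all, crops included, and the job is handed in when it is done.

```bash
mkdir -p pics; ls; cat > h.py <<'E'
import numpy as np, cv2
from rig import env, set_gripper, observe, viewer, job
def cam(n):
    p=viewer.camera_params(n); f=210/np.tan(np.radians(p["fov_y"])/2)
    K=np.array([[f,0,p["cx"]],[0,f,p["cy"]],[0,0,1.]]); return K,np.array(p["D"],float),np.array(p["view"],float)
def ray(n,u,v):
    K,D,V=cam(n); x,y=cv2.undistortPoints(np.array([[[u,v]]],float),K,D)[0,0]
    R=V[:3,:3]; o=-R.T@V[:3,3]; d=R.T@np.array([x,-y,-1.]); return o,d/np.linalg.norm(d)
def onz(n,u,v,z):
    o,d=ray(n,u,v); return o+d*(z-o[2])/d[2]
def proj(n,P):
    K,D,V=cam(n); c=V[:3,:3]@np.array(P,float)+V[:3,3]
    return cv2.projectPoints(np.array([[c[0],-c[1],-c[2]]]),np.zeros(3),np.zeros(3),K,D)[0][0,0]
E
python3 - <<'E'
from h import *
for n in("side","top"):
    im=viewer.get_image(n); cv2.imwrite(f"pics/{n}0.png",im[:,:,::-1])
    K,D,V=cam(n); print(n,K[0,0],D,-V[:3,:3].T@V[:3,3],V[2,:3])
    for t in("scanner","pad","magnet_orange","magnet_blue_a","label_1","lever_1","jig_1","place_1"):
        print(t,[(np.round(r["position"][::-1]).astype(int).tolist(),round(r["score"],2)) for r in viewer.mark_of(n,t)])
E
```

```text
pics
side 497.68333358715836 [0.03822572 0.         0.         0.         0.        ] [371.9022419 936.7905958 899.4594906] [-0.19416795  0.72611547  0.65958709]
scanner [([270, 296], 0.74)]
pad [([277, 355], 0.67), ([273, 242], 0.2)]
magnet_orange [([231, 240], 0.48)]
magnet_blue_a [([242, 197], 0.51), ([260, 159], 0.46), ([245, 198], 0.16)]
label_1 [([314, 194], 0.82), ([306, 236], 0.55), ([319, 154], 0.47)]Traceback (most recent call last):
  File "<stdin>", line 6, in <module>
ValueError: it knows: jar, jig, label, magnet_blue, magnet_orange, pad, place, rubber_block, scanner, scraper, screwdriver, socket, stone
```

```bash
python3 - <<'E'
from h import *
for n in("side","top"):
    im=viewer.get_image(n); cv2.imwrite(f"pics/{n}0.png",im[:,:,::-1])
    K,D,V=cam(n); print(n,K[0,0],-V[:3,:3].T@V[:3,3],V[2,:3])
    Z=dict(scanner=12,pad=0,magnet_orange=18,magnet_blue_a=18,label_1=56,jig_1=6,place_1=18)
    for t in Z:
        print(t,[(np.round(r["position"][::-1],1).tolist(),round(r["score"],2),np.round(onz(n,*r["position"][::-1],Z[t])[:2]).tolist()) for r in viewer.mark_of(n,t)])
a=[cv2.imread(f"pics/{n}0.png") for n in("side","top")]
cv2.imwrite("pics/s1.png",cv2.resize(a[0],(784,588)));cv2.imwrite("pics/t1.png",cv2.resize(a[1],(784,588)))
E
```

```text
side 497.68333358715836 [371.9022419 936.7905958 899.4594906] [-0.19416795  0.72611547  0.65958709]
scanner [([277.0, 347.7], 0.96, [513.0, 395.0]), ([271.1, 300.9], 0.65, [556.0, 287.0])]
pad []
magnet_orange [([229.7, 239.4], 0.52, [704.0, 141.0])]
magnet_blue_a [([243.8, 198.5], 0.67, [719.0, -14.0]), ([256.4, 159.2], 0.48, [739.0, -192.0])]
label_1 [([279.5, 355.3], 0.57, [497.0, 436.0]), ([308.0, 235.0], 0.55, [516.0, 110.0]), ([318.9, 157.5], 0.52, [555.0, -201.0])]
jig_1 [([293.4, 168.0], 0.86, [627.0, -197.0]), ([274.1, 243.0], 0.72, [599.0, 111.0]), ([278.3, 209.8], 0.67, [621.0, -9.0])]
place_1 [([234.1, 236.4], 0.76, [697.0, 128.0]), ([259.8, 158.2], 0.68, [731.0, -200.0]), ([242.3, 198.1], 0.58, [723.0, -15.0])]
top 499.5772933274747 [ 392.15539893   19.76018019 1247.94058875] [-0.16360042  0.02261595  0.98626742]
scanner [([120.7, 237.1], 0.83, [510.0, 392.0]), ([168.8, 221.5], 0.74, [548.0, 275.0])]
pad [([116.4, 237.1], 0.82, [511.0, 406.0])]
magnet_orange [([229.4, 164.2], 0.7, [693.0, 127.0])]
magnet_blue_a [([286.7, 152.8], 0.65, [723.0, -18.0]), ([364.4, 187.7], 0.48, [633.0, -213.0]), ([360.5, 146.6], 0.43, [740.0, -206.0]), ([231.2, 202.2], 0.17, [596.0, 121.0])]
label_1 [([364.4, 218.3], 0.97, [550.0, -203.0]), ([299.0, 222.3], 0.85, [540.0, -45.0]), ([235.6, 229.5], 0.73, [523.0, 107.0])]
jig_1 [([233.6, 203.0], 0.76, [596.0, 116.0]), ([360.8, 188.3], 0.71, [634.0, -206.0]), ([291.0, 192.8], 0.58, [622.0, -28.0])]
place_1 [([223.1, 165.3], 0.95, [690.0, 143.0]), ([286.9, 150.6], 0.9, [729.0, -18.0]), ([357.0, 149.8], 0.9, [731.0, -197.0]), ([300.3, 219.9], 0.38, [551.0, -51.0])]
```

View pics/s1.png

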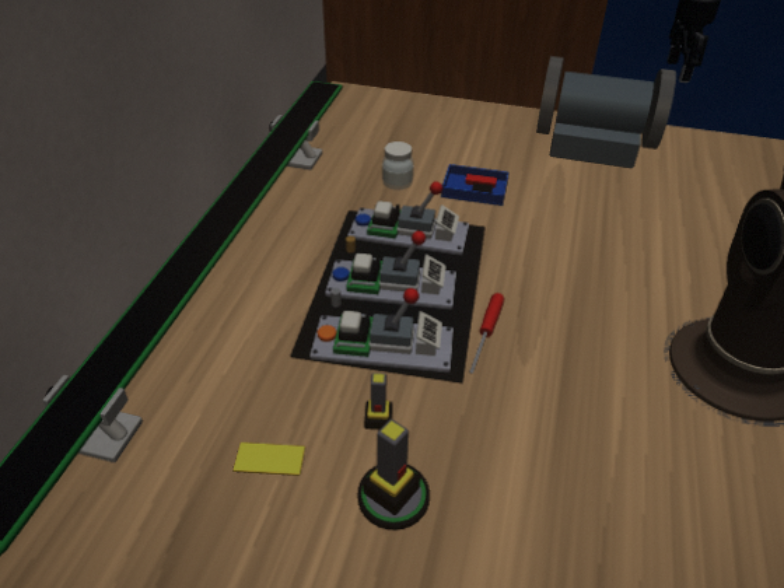

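View pics/t1.png

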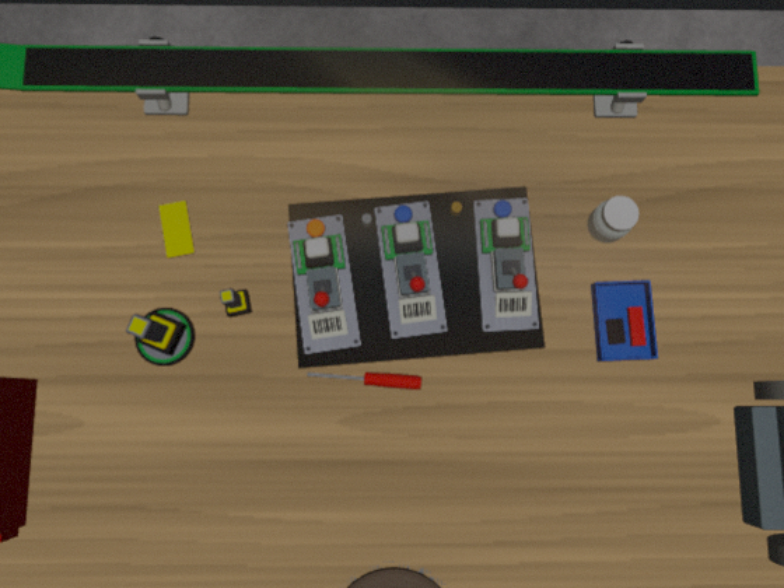

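```bash
python3 - <<'E'
from h import *
a=cv2.imread("pics/top0.png")[140:265,80:265]
cv2.imwrite("pics/t2.png",cv2.convertScaleAbs(cv2.resize(a,None,fx=4.3,fy=4.3,interpolation=cv2.INTER_CUBIC),alpha=1.6))
a=cv2.imread("pics/side0.png")[200:380,210:350]
cv2.imwrite("pics/s2.png",cv2.convertScaleAbs(cv2.resize(a,None,fx=3.3,fy=3.3,interpolation=cv2.INTER_CUBIC),alpha=1.6))
E
```

```text
(no output)
```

View pics/t2.png

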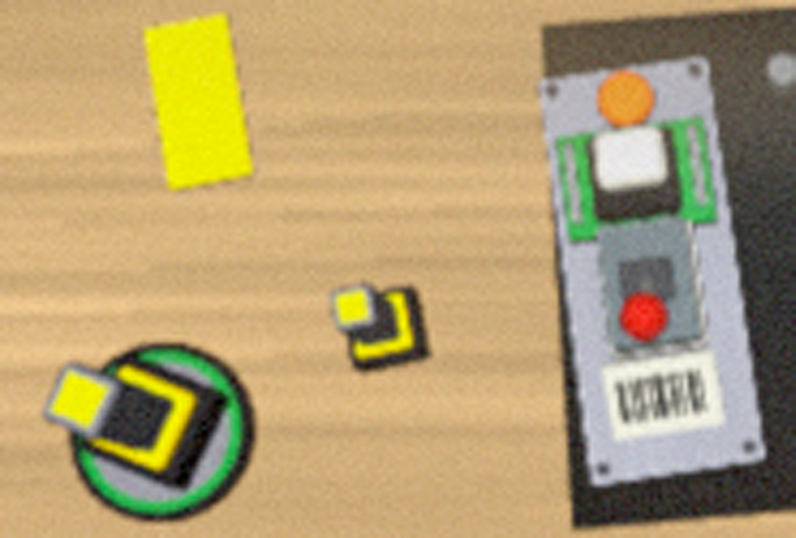

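View pics/s2.png

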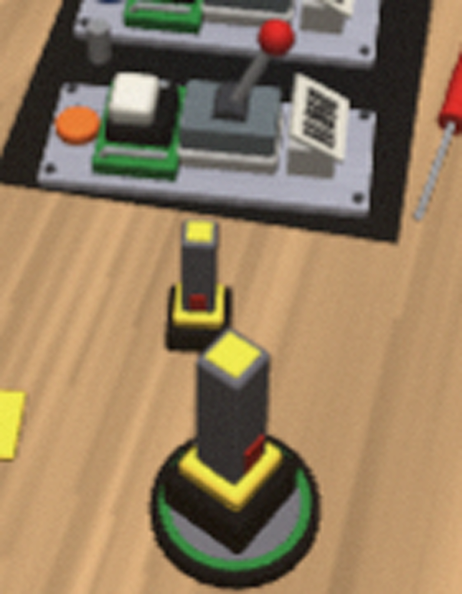

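```bash
cat > fit.py <<'E'
from h import *
from scipy.optimize import least_squares
T=lambda u,v:("top",(u+.5)/4.3-.5+80,(v+.5)/4.3-.5+140)
S=lambda u,v:("side",(u+.5)/3.3-.5+210,(v+.5)/3.3-.5+200)
def fit(pts,x0):
    def r(p):
        c,s=np.cos(p[2]),np.sin(p[2]); o=[]
        for (n,u,v),(x,y,z) in pts: o+=list(proj(n,[p[0]+c*x-s*y,p[1]+s*x+c*y,z])-[u,v])
        return np.array(o)
    q=least_squares(r,x0,loss="soft_l1",x_scale=[10,10,.1]); return q.x,np.round(r(q.x).reshape(-1,2),1)
sn,cs=np.sin(.54),np.cos(.54); L=lambda a,b:(-80+a*cs,b,56+a*sn)
B=(-15-80*np.sin(.5),0,55+80*np.cos(.5))
jt=[(T(543,80),(120,50,18)),(T(708,60),(120,-50,18)),(T(765,460),(-120,-50,18)),(T(592,487),(-120,50,18)),
 (T(602,369),L(22.5,31)),(T(712,350),L(22.5,-31)),(T(723,423),L(-22.5,-31)),(T(615,440),L(-22.5,31)),(T(642,316),B),(T(626,97),(99,0,30))]
js=[(S(40,178),(120,50,18)),(S(368,213),(-120,50,18)),(S(378,110),(-120,-50,18)),(S(62,84),(120,-50,18)),(S(276,38),B),(S(78,125),(99,0,30))]
pt=[(T(163,431),(0,0,12))]; ps=[(S(236,505),(0,0,12))]
h=16
tt=[(T(77,365),(-h,-h,152)),(T(119,380),(h,-h,152)),(T(101,438),(h,h,152)),(T(43,412),(-h,h,152))]
E
python3 - <<'E'
from fit import *
for n,p in(("top",jt),("side",js),("both",jt+js)): 
    x,r=fit(p,[600,115,.1]); print("jig",n,np.round(x,3)); 
print(r.tolist())
print("pad",[onz(*q[0],12).round(1) for q in pt+ps])
for q in [T(80,400),]: print("handle top centre top cam",onz(*q,152).round(1))
print("handle top centre side",onz(*S(233,360),152).round(1))
for q in [(77,365),(119,380),(101,438),(43,412)]: print(onz(*T(*q),152).round(1))
for q in [(237,331),(269,354),(233,388),(197,362)]: print("s",onz(*S(*q),152).round(1))
print("head bottom", [onz(*S(*q),12).round(1) for q in [(237,552),(167,490),(297,500)]])
print("head top", [onz(*T(*q),42).round(1) for q in [(229,405),(184,488)]])
E
```

```text
jig top [5.97161e+02 1.22065e+02 1.43000e-01]
jig side [5.97401e+02 1.24086e+02 1.56000e-01]
jig both [5.97313e+02 1.22650e+02 1.48000e-01]
[[-1.4, -0.1], [-0.4, -1.1], [-0.1, -0.3], [-0.4, -0.5], [-0.3, -0.4], [0.1, 0.2], [0.3, 0.1], [-0.2, 0.0], [1.0, 3.7], [-0.3, -0.0], [-0.8, -0.3], [0.3, -1.0], [-0.5, 0.2], [0.7, -0.8], [3.5, 1.5], [0.0, -1.8]]
pad [array([503. , 399.1,  12. ]), array([501.9, 403.6,  12. ])]
handle top centre top cam [506.3 398.7 152. ]
handle top centre side [506.3 401.9 152. ]
[524.2 401.3 152. ]
[516.5 379.7 152. ]
[487.  387.1 152. ]
[500.2 417.  152. ]
s [509.3 382.3 152. ]
s [488.2 392.5 152. ]
s [501.5 419.6 152. ]
s [525.  408.6 152. ]
head bottom [array([493.3, 433.3,  12. ]), array([545.1, 405.2,  12. ]), array([467.2, 390.2,  12. ])]
head top [array([514.8, 354.1,  42. ]), array([468.6, 376.8,  42. ])]
```

```bash
cat >> h.py <<'E'
from scipy.spatial.transform import Rotation as R
def quat(M): q=R.from_matrix(M).as_quat(); return [float(q[3]),*map(float,q[:3])]
def frame(zdir,ydir):
    z=np.array(zdir,float); z/=np.linalg.norm(z); y=np.array(ydir,float); y-=z*(y@z); y/=np.linalg.norm(y)
    return np.column_stack([np.cross(y,z),y,z])
JO=np.array([597.3,122.6,6.]); JY=.148
jx=np.array([np.cos(JY),np.sin(JY),0]); jy=np.array([-np.sin(JY),np.cos(JY),0]); ez=np.array([0,0,1.])
J=lambda x,y,z: JO+jx*x+jy*y+ez*z      # z above jig origin
LN=-jx*np.sin(.54)+ez*np.cos(.54); LC=J(-80,0,50)
SC=np.array([506,400.,12]); SY=np.radians(63)
def dirz(a): return np.array([np.cos(a),np.sin(a),0])
E
python3 - <<'E'
from h import *
# green ring circle
for n in("top","side"):
    im=cv2.imread(f"pics/{n}0.png"); b,g,r=[im[:,:,i].astype(int) for i in range(3)]
    m=(g>b+25)&(g>r+30); c=proj(n,[503,400,12]); yy,xx=np.nonzero(m); k=np.hypot(xx-c[0],yy-c[1])<45
    P=np.array([onz(n,u,v,12)[:2] for u,v in zip(xx[k],yy[k])])
    A=np.c_[2*P,np.ones(len(P))]; s=np.linalg.lstsq(A,(P**2).sum(1),rcond=None)[0]; print(n,len(P),s[:2].round(1),np.sqrt(s[2]+s[0]**2+s[1]**2).round(1))
    im2=cv2.imread(f"pics/{n}0.png"); 
q0=observe()["qpos"]; print(observe()["clock"],np.round(q0,2))
for a in(SY,SY-np.pi/2,SY+np.pi/2,SY+np.pi):
    q=env.ik((SC+[0,0,102]).tolist(),quat(frame(-ez,dirz(a)))); print("grasp",round(np.degrees(a)),None if q is None else np.round(q,2))
for s in(1,-1):
  for beta in(0,.27,.54):
    d=-LN*np.cos(beta)+0; 
    zt=R.from_rotvec(jy*beta).apply(-LN)  # rotates tool 
    for off in (110,):
        g=LC+LN*(100+off); q=env.ik((g+8*zt).tolist(),quat(frame(zt,s*jy))); print("scan",s,beta,zt.round(2),g.round(),None if q is None else np.round(q,2))
    q=env.ik((J(-95,0,118)).tolist(),quat(frame(-ez,s*jy))); print(None if q is None else np.round(q,2))
E
```

```text
top 250 [503.3 401.5] 43.6
side 201 [503.9 400.2] 43.2
1.1 [ 1.26  0.41 -0.01  1.6   0.01  1.13 -0.08]
grasp 63 [-0.2   0.73 -0.84  1.63  0.6   1.06 -0.11]
grasp -27 [-0.29  0.67 -0.67  1.63  0.48  1.01 -1.59]
grasp 153 [-0.01  0.94 -1.25  1.62  0.93  1.28  1.24]
grasp 243 [-1.16  0.64  0.61  1.7  -0.44  0.94 -2.42]
scan 1 0 [ 0.51  0.08 -0.86] [411.  95. 236.] [ 0.49 -0.19 -0.8   2.41 -0.12  0.34  1.47]
[ 0.55  0.68 -1.19  1.93  0.74  1.05  0.75]
scan 1 0.27 [ 0.26  0.04 -0.96] [411.  95. 236.] [ 0.82 -0.04 -1.13  2.21  0.02  0.69  1.39]
[ 0.55  0.68 -1.19  1.93  0.74  1.05  0.75]
scan 1 0.54 [-0. -0. -1.] [411.  95. 236.] [ 0.7   0.24 -1.16  2.02  0.26  1.04  1.13]
[ 0.55  0.68 -1.19  1.93  0.74  1.05  0.75]
scan -1 0 [ 0.51  0.08 -0.86] [411.  95. 236.] [ 0.9  -0.28 -1.09  2.4  -0.57  0.38 -1.19]
[ 0.28  0.48 -0.76  1.95  0.42  0.88 -2.11]
scan -1 0.27 [ 0.26  0.04 -0.96] [411.  95. 236.] [ 0.96 -0.04 -1.26  2.2   0.    0.68 -1.73]
[ 0.28  0.48 -0.76  1.95  0.42  0.88 -2.11]
scan -1 0.54 [-0. -0. -1.] [411.  95. 236.] [ 0.57  0.19 -1.    2.03  0.19  1.02 -1.94]
[ 0.28  0.48 -0.76  1.95  0.42  0.88 -2.11]
```

```bash
python3 - <<'E'
from h import *
qd=quat(frame(-ez,dirz(SY)))
env.move_ptp([420,-100,380],quat(frame(-ez,dirz(SY))))
env.move_ptp((SC+[0,0,230]).tolist(),qd)
env.move_l((SC+[0,0,165]).tolist(),qd)
print(observe()["clock"])
for n in("top","side"): cv2.imwrite(f"pics/{n}3.png",viewer.get_image(n)[:,:,::-1])
a=cv2.imread("pics/top3.png")[150:300,70:250]; b=cv2.imread("pics/side3.png")[215:365,200:350]
cv2.imwrite("pics/m3.png",cv2.convertScaleAbs(np.hstack([cv2.resize(a,None,fx=2.4,fy=2.4),cv2.resize(b,None,fx=2.4,fy=2.4)]),alpha=1.6))
E
```

```text
5.7083
```

View pics/m3.png

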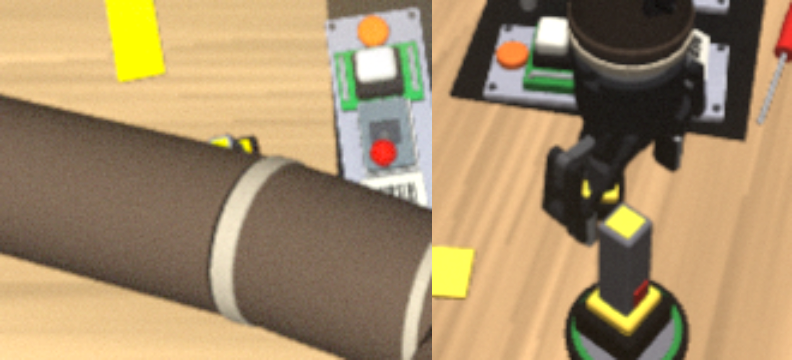

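```bash
python3 - <<'E'
from h import *
o=observe(); print(np.round(o["tool_pos"],1),o["grip_width"])
for s in(1,-1):
    for z in(166,179): print(s,proj("side",np.array([506,400,z])+s*50*dirz(SY)))
print(proj("side",[506,400,152]),proj("side",[506,400,166]))
E
```

```text
[506.3 400.6 178.4] 1.0001046982446637
1 [261.60452168 320.39547397]
1 [261.526786   315.92729465]
-1 [298.82069206 287.14440698]
-1 [299.08997884 282.65108803]
[280.687339   307.97312684] [280.79971283 303.23525462]
```

```bash
python3 - <<'E'
from h import *
print(env.move_l((SC+[0,0,102]).tolist(),feed=100,max_force=8))
set_gripper(0.0,70)
o=observe(); print(o["clock"],np.round(o["tool_pos"],1),o["grip_width"]*85,o["grip_force"],np.round(o["force"],1))
env.move_l((SC+[0,0,262]).tolist(),feed=150)
o=observe(); print(o["clock"],np.round(o["tool_pos"],1),o["grip_width"]*85,o["grip_force"],np.round(o["force"],1))
for n in("top","side"): cv2.imwrite(f"pics/{n}4.png",viewer.get_image(n)[:,:,::-1])
cv2.imwrite("pics/m4.png",cv2.convertScaleAbs(cv2.resize(cv2.imread("pics/side4.png")[200:380,200:360],None,fx=3,fy=3),alpha=1.6))
zt=-LN; fr=quat(frame(zt,jy)); 
g=LC+LN*210+8*zt
for k in(0,60,100,150): print(k,np.round(env.ik((g+jy*k).tolist(),fr),2))
E
```

```text
False
7.125 [506.2 400.3 114.7] 31.724889447084987 67.65141405165195 [ 0.1 -0.3  3.3]
8.3417 [505.9 399.5 272.9] 31.78593354560071 67.20315336249769 [-0.4 -0.2 -1.4]
0 [ 0.53 -0.2  -0.84  2.41 -0.15  0.34  1.51]
60 [ 0.31 -0.15 -0.86  2.38  0.27  0.38  0.92]
100 [ 0.47 -0.14 -1.12  2.35  0.36  0.41  0.74]
150 [ 0.62 -0.03 -1.45  2.29  0.65  0.51  0.36]
```

View pics/m4.png

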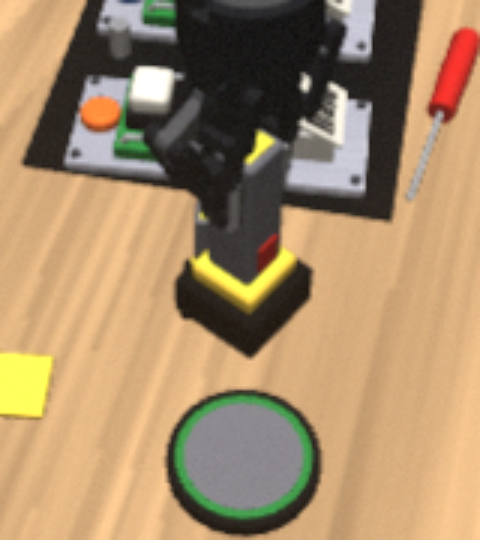

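```bash
python3 - <<'E'
from h import *
zt=-LN; fr=quat(frame(zt,jy)); g=LC+LN*210+8*zt
env.move_ptp((g+jy*60).tolist(),fr)
o=observe(); print(o["clock"],np.round(o["tool_pos"],1))
env.move_l(g.tolist(),fr,feed=80)
env.sleep(.3)
o=observe(); print(o["clock"],np.round(o["tool_pos"],1),g.round(1),np.round(o["tcp_rot"],3),np.round(fr,3),o["grip_width"]*85)
for n in("top","side"): cv2.imwrite(f"pics/{n}5.png",viewer.get_image(n)[:,:,::-1])
for k in(0,20,100,200): print(k,proj("side",LC+LN*k).round(1),proj("side",LC+LN*k+jy*30).round(1))
cv2.imwrite("pics/m5.png",cv2.convertScaleAbs(cv2.resize(cv2.imread("pics/side5.png")[150:310,220:380],None,fx=3.5,fy=3.5,interpolation=cv2.INTER_CUBIC),alpha=1.6))
E
```

```text
9.5083 [407.5 156.3 230.2]
10.7083 [415.5  95.7 229.3] [415.5  95.5 229.3] [ 0.266 -0.071  0.961  0.02 ] [ 0.266 -0.071  0.961  0.02 ] 31.901433398936298
0 [306.9 235. ] [305.9 244.1]
20 [311.6 230.3] [310.7 239.4]
100 [331.5 210.4] [331.  219.5]
200 [359.  182.9] [359.  191.9]
```

View pics/m5.png

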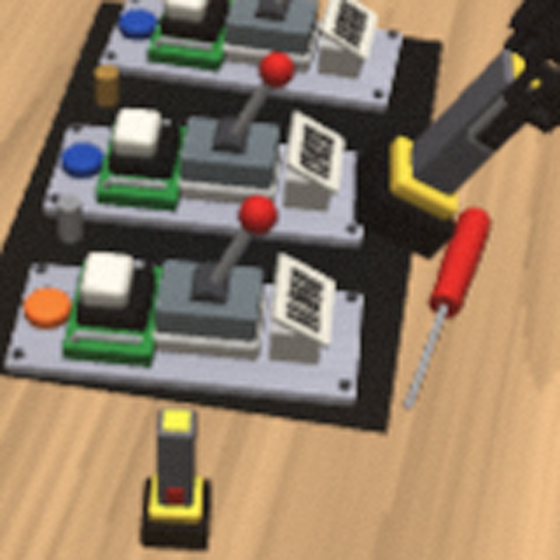

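```bash
python3 - <<'E'
from h import *
zt=-LN; fr=quat(frame(zt,jy)); g=LC+LN*210+8*zt
env.sleep(1.6)
qd=quat(frame(-ez,dirz(SY)))
env.move_l((g+jy*60).tolist(),fr,feed=120)
# ring centre from two pictures (arm away)
for n in("top","side"):
    im=viewer.get_image(n)[:,:,::-1].copy(); cv2.imwrite(f"pics/{n}6.png",im); b,gg,r=[im[:,:,i].astype(int) for i in range(3)]
    m=(gg>b+25)&(gg>r+30); c=proj(n,[503,400,12]); yy,xx=np.nonzero(m); k=np.hypot(xx-c[0],yy-c[1])<45
    P=np.array([onz(n,u,v,12)[:2] for u,v in zip(xx[k],yy[k])])
    A=np.c_[2*P,np.ones(len(P))]; s=np.linalg.lstsq(A,(P**2).sum(1),rcond=None)[0]; print(n,len(P),s[:2].round(1),np.sqrt(s[2]+s[0]**2+s[1]**2).round(1))
o=observe(); print(o["clock"],o["grip_width"]*85)
env.move_ptp((SC+[0,0,200]).tolist(),qd)
im=viewer.get_image("side"); cv2.imwrite("pics/side7.png",im[:,:,::-1])
o=observe(); print(o["clock"],np.round(o["tool_pos"],1),np.round(o["tcp_rot"],3),np.round(qd,3))
E
```

```text
top 329 [503.3 401.4] 43.5
side 346 [503.9 400.5] 43.1
13.1583 31.94269495235606
14.2667 [505.7 399.3 212.5] [ 0.001  0.233  0.973 -0.   ] [-0.     0.233  0.972  0.   ]
```

```bash
python3 - <<'E'
from h import *
P=np.array([503.8,401.3,0]); qd=quat(frame(-ez,dirz(SY)))
env.move_l((P+[0,0,122]).tolist(),qd,feed=100)
env.sleep(.2)
print(env.move_l((P+[0,0,112]).tolist(),qd,feed=12,max_force=3))
o=observe(); print(o["clock"],np.round(o["tool_pos"],1),np.round(o["force"],1))
set_gripper(1.0); env.sleep(.2)
env.move_l((P+[0,0,240]).tolist(),qd,feed=150)
env.move_ptp([400,180,300],quat(frame(-ez,jy)))
set_gripper(0.0,40)
for n in("top","side"): cv2.imwrite(f"pics/{n}8.png",viewer.get_image(n)[:,:,::-1])
o=observe(); print(o["clock"],np.round(o["tool_pos"],1),o["grip_width"])
a=cv2.imread("pics/top8.png")[150:290,70:250]; b=cv2.imread("pics/side8.png")[190:390,200:360]
cv2.imwrite("pics/m8.png",cv2.convertScaleAbs(np.hstack([cv2.resize(a,(540,420)),cv2.resize(b,(250,420)) if 0 else cv2.resize(b[:,20:140],(252,420))]),alpha=1.6))
for s in(1,): print(np.round(env.ik(J(-92,0,122).tolist(),quat(frame(-ez,jy))),2))
E
```

```text
True
16.1333 [503.7 401.2 114.6] [-1.3 -0.5  5.2]
19.75 [400. 180. 300.] -0.0010691854820555904
[ 0.49  0.61 -1.07  1.93  0.64  1.    0.84]
```

View pics/m8.png

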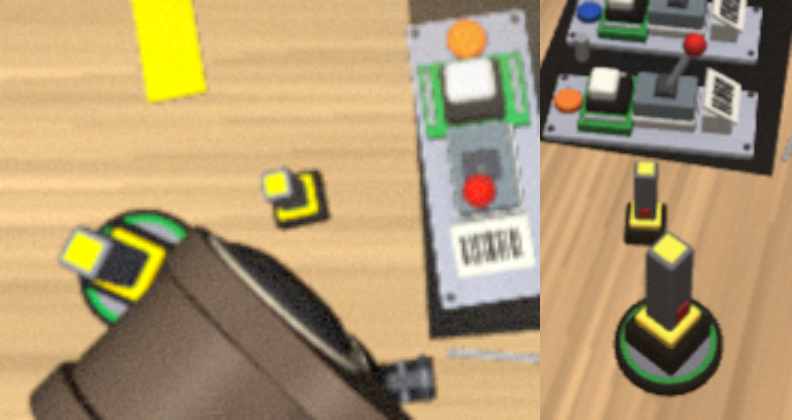

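```bash
python3 - <<'E'
from h import *
q=quat(frame(-ez,jy))
env.move_ptp(J(-97,0,200).tolist(),q)
print(env.move_l(J(-97,0,115).tolist(),q,feed=120,max_force=10))
env.sleep(.2)
print(env.move_l(J(-12,0,115).tolist(),q,feed=60,max_force=30))
o=observe(); d=np.array(o["tool_pos"])-JO; print(o["clock"],"jig x",(d@jx).round(1),"z",d[2].round(1),np.round(o["force"],1))
print(env.move_l(J(8,0,115).tolist(),q,feed=25,max_force=22))
o=observe(); d=np.array(o["tool_pos"])-JO; print(o["clock"],"jig x",(d@jx).round(1),"z",d[2].round(1),np.round(o["force"],1))
E
```

```text
False
False
23.0417 jig x -12.0 z 115.2 [-0.4  0.1 -0.4]
True
23.6583 jig x -0.3 z 114.0 [-1.3 -0.3  1.4]
```

```bash
python3 - <<'E'
from h import *
q=quat(frame(-ez,jy))
env.move_l(J(-35,0,115).tolist(),q,feed=80)
env.move_l(J(-60,0,260).tolist(),q,feed=200)
env.move_ptp([380,-150,350],q)
for n in("top","side"): cv2.imwrite(f"pics/{n}9.png",viewer.get_image(n)[:,:,::-1])
for n in("top","side"):
    im=cv2.imread(f"pics/{n}9.png"); b,g,r=[im[:,:,i].astype(int) for i in range(3)]; m=((r>90)&(r>3*g)&(r>3*b)).astype(np.uint8)
    e=proj(n,J(23.4,0,119.2)); k,_,st,ce=cv2.connectedComponentsWithStats(m)
    print(n,"expected ball",e.round(1),[(ce[i].round(1).tolist(),int(st[i,4])) for i in range(1,k) if np.hypot(*(ce[i]-e))<60],
     [(a,proj(n,J(-15+80*np.sin(a),0,49+80*np.cos(a))).round(1).tolist()) for a in(.3,.4,.5)])
print(observe()["clock"])
a=cv2.imread("pics/top9.png")[140:280,70:250]; b=cv2.imread("pics/side9.png")[190:390,220:340]
cv2.imwrite("pics/m9.png",cv2.convertScaleAbs(np.hstack([cv2.resize(a,(540,420)),cv2.resize(b,(252,420))]),alpha=1.6))
E
```

```text
top expected ball [225.4 183.9] [([225.0, 184.0], 65)] [(0.3, [226.0, 189.7]), (0.4, [225.7, 186.7]), (0.5, [225.4, 183.9])]
side expected ball [263.7 209.7] [([298.6, 167.8], 39), ([263.1, 208.0], 51)] [(0.3, [270.0, 208.3]), (0.4, [266.8, 208.9]), (0.5, [263.7, 209.7])]
26.425
```

View pics/m9.png

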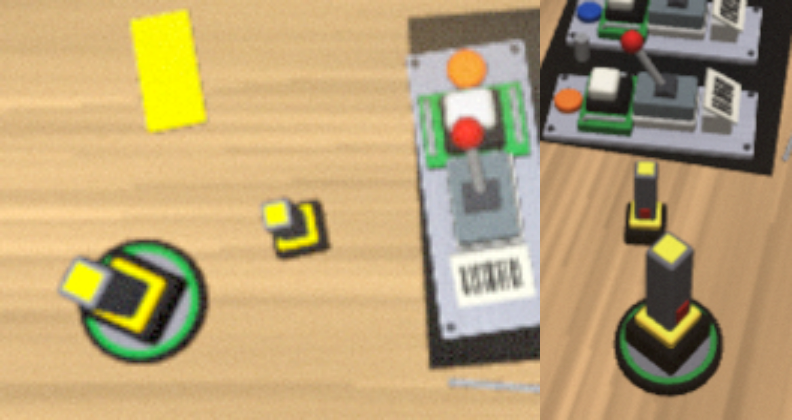

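The lever ball is at top pixel (225,184), which matches fully over. The scanner stands upright in the middle of the pad, and the arm is clear of everything.

```bash
python3 -c "
from rig import job
print(job.hand_in())"
```

```text
the job is handed in; nothing more can be done
None
```

Job handed in at about 26 s: I held the scanner at the orange-magnet jig's label for about 2 s, set it back upright in the middle of its pad, then pushed that jig's lever fully to the rear; final images confirm the lever and scanner, but the interface gave no scan confirmation or verdict.

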